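# Load the drying sled and slide it in under the slatted shelf

## Task

Lower the two plaster ring moulds gently over the sled's steel post, the wide one first and then the narrow one on top of it, each fully home. Then, keeping the sled flat on the bench, slide it (its upright grip is there for that) between the two plaster blocks and in under the slatted drying shelf until its nose touches the back stop, and let go. Leave everything else where it stands.

Things in the scene. Friction and masses are not known exactly. Their poses are not given: they have to be found in the camera images.
- sled: flat plywood sled 200 x 110 mm, 14 mm thick, lying on the bench; origin at the centre of its underside; +x points to its nose (which enters the rack first), z up. It carries a steel post (20 mm across, standing 86 mm above the board, top 100 mm above the bench, the last 8 mm tapered) and an upright wooden grip at the tail. About 0.26 kg
- sled_grip (a point): point to pinch on the sled's upright wooden grip: 82 mm towards the tail from the sled's origin, 55 mm above the bench. The grip is 18 mm thick across the sled (y), 32 mm long (along x), and its top is 75 mm above the bench. Axes as the sled's
- sled_seat (a point): centre of the post's foot, on the sled's upper face (14 mm above the bench), 40 mm towards the nose from the sled's origin. Axes as the sled's
- sled_nose (a point): middle of the sled's nose edge, at bench level, 100 mm ahead of the sled's origin
- wide_ring: wide plaster ring mould: round flange 100 mm across and 14 mm thick, with a round hub 44 mm across standing 24 mm above the flange (38 mm high in all), bore 24 mm right through; origin at the centre of its underside, z up. Starts flat on the bench, hub up. About 0.17 kg. Home on the post when its flange lies on the sled
- narrow_ring: narrow plaster ring mould: the same hub, height and bore, but the flange is 72 mm across; origin at the centre of its underside, z up. Starts flat on the bench, hub up. About 0.11 kg. Home when it lies on the wide ring's hub, its origin 38 mm above the wide ring's
- rack: fixed wooden drying rack; origin on the bench at the middle of its open mouth, +x leads straight in. Two guide rails, 30 mm high, inner faces 118 mm apart, run 120 mm in to the back stop; four posts carry slats (undersides 112 mm, tops 128 mm above the bench) from the mouth to 135 mm in, 176 mm wide. Slabs lie on them from 80 mm in, up to 183 mm high
- rack_stop (a point): middle of the back stop's face at bench level, 120 mm in from the mouth; axes as the rack's. The sled is home when its nose touches this face, its grip then standing about 62 mm out in front of the mouth
- mould_a: bystander: loose plaster block 70 x 50 x 60 mm high beside the way to the rack's mouth; origin at the centre of its underside, the 70 mm along its x
- mould_b: bystander: the same kind of block on the other side of the way
- knob_lid: bystander: plaster lid, flange 80 mm across and 12 mm thick with a solid round knob to 42 mm high and no bore; origin at the centre of its underside
- jar: bystander: white jar 60 mm across, 120 mm tall; origin at the centre of its underside
- pot: bystander: small terracotta pot, 48 mm across at the foot and 72 mm at the rim, 100 mm tall; origin at the centre of its underside
- brush: bystander: paint brush 200 mm long lying on the bench
- rib: bystander: flat wooden potter's rib 120 x 50 x 10 mm lying on the bench
Not all that is in view belongs to the job. What is shaped like the wide_ring but brown or purple is not meant. What is shaped like the narrow_ring but yellow is not meant.

How it is judged:
On the way, in this order (a step that is already met when the one before it is completed fails the run):
1. the wide ring is fully home on the sled's post (horizontal distance between wide_ring and sled_seat below 0.007 m and z of wide_ring in the frame of sled_seat between -0.004 and 0.004 m and angle between wide_ring's own z axis and vertical below 0.08 rad), for 0.2 s.
2. the narrow ring is fully home on the post, on top of the wide one (all of step 1 and horizontal distance between narrow_ring and sled_seat below 0.007 m and z of narrow_ring in the frame of sled_seat between 0.034 and 0.042 m and angle between narrow_ring's own z axis and vertical below 0.08 rad), for 0.2 s.
At the end, for the whole second after the job is handed in: The sled stands at rest, flat on the bench, under the slatted shelf between the guide rails, its nose within 6 mm of the back stop; the wide ring lies fully home on its post (within 4 mm of the board) and the narrow ring fully home on top of the wide one (within 4 mm) (all of step 2 and x of sled_nose in the frame of rack_stop between -0.006 and 0.004 m and y of sled_nose in the frame of rack_stop between -0.008 and 0.008 m and angle between the x axis of sled and the x axis of rack, either way round below 0.1 rad and angle between sled's own z axis and vertical below 0.05 rad and height (world z) of sled below 0.005 m and linear speed of each of sled, narrow_ring below 0.02 m/s); the robot touches nothing.
It fails at once if the sled is lifted more than 25 mm off the bench or tipped (height (world z) of sled above 0.025 m or angle between sled's own z axis and vertical above 0.25 rad).
It fails at once if a ring is dropped from a height (more than about 25 mm) instead of lowered ((linear speed of wide_ring above 0.7 m/s and contact force between the fingers and wide_ring below 0.05 N) or (linear speed of narrow_ring above 0.7 m/s and contact force between the fingers and narrow_ring below 0.05 N)).
It fails at once if something that is no part of the job is moved more than 20 mm or knocked over (distance of any of knob_lid, mould_a, mould_b, jar, pot, brush, rib from where it was at the start of the episode above 0.02 m or angle between any of knob_lid, mould_a, mould_b, jar, pot, rib's own z axis and vertical above 0.5 rad).
It also fails if it takes over 72 s, if anything falls off the work surface, if the arm or the gripper's body presses on something with over 40 N, if the wrist force passes 120 N, or if a joint passes its speed limit or range.

## Robot

A 6-joint arm with a two-finger parallel gripper is mounted at the origin on the work surface. World frame = base frame: x ahead of the robot, y to its left, z up, the work surface at z = 0. Lengths are in m, angles in rad, forces in N, time in s.
With the tool pointing down it reaches from about 0.35 to 0.975 m from the base axis. Payload 4.9 kg.
Tool frame: the origin (TCP) lies at the very end of the fingers, on their centre line; the grasp point (between the pads) lies 19 mm behind it; z points along the fingers, y is the line along which they close (so a half turn about z gives the same grasp; the last joint's range is limited). The gripper opens to 85 mm and grips with 20 to 120 N. Pads are 22 mm wide; open, the fingers measure 114 mm over their backs; the gripper's body (76 mm by 85 mm) begins 54 mm behind the grasp point. The pads swing forward as they close: fully open they stand 13 mm farther back than shut.
Start: joints at [0.994, 0.053, 1.613, -0, 1.476, -0.119], TCP at [0.276, 0.561, 0.231] pointing down, gripper open.
Joint ranges: [-3.01, 3.01], [-1.01, 2.22], [0.06, 2.58], [-1.02, 4.17], [0.09, 2.62], [-3.14, 3.14]. Speed limits (rad/s): [2.57, 2.57, 3.14, 3.14, 3.14, 3.14].

## Interface

Orientations are given as a unit quaternion [w, x, y, z].
In Python, from plant import monitor, vision, manip gives the robot as it stands. The module is installed in compiled form; this text tells all that it offers.
- The arm moves only by the tool arm_command, never from a script. Its argument "rows" is a list of rows, each a list of 3 entries, a list of its own where there are three numbers: the finger opening in mm, from 0 to 85.4, then the shift along the world's x, y, z in units of 30 cm (1.0 is 30 cm), then the turn, a rotation vector about the world's x, y, z in units of pi/2 rad (1.0 is pi/2 rad). In form: [[claw, [x, y, z], [wx, wy, wz]], ...]. A call has 1 to 12 rows; each row is the pose to reach, as a shift and turn from the pose commanded when the call began; what a row does not reach only later rows make up. A row lasts 1/12 s, in which the tool goes at most 41.7 mm and 7.16 degrees, less where a joint would pass 70% of its speed; a pose out of reach is approached as far as the arm can. A call with a number of a shift or a turn outside -1 to 1 is refused whole. A call with a gripper value outside its range is refused whole. The fingers move at their own pace and stop on an object; the grip force is fixed at half the most. Time passes only in rows, so rows that repeat a pose let the fingers close. It gives the time, the measured TCP pose, the force, the opening and the grip force at its end, in the units of the state.
- monitor.state(): the state, without advancing time (a new reading comes with each control period).
- vision.grab_frame(name): name is "side" or "top"; returns a dict with "color" (420x560x3 uint8, red, green, blue), "z_map" (420x560 float32, m along the optical axis (not along the pixel's ray), 0 where there is no reading), "mtx" (3x3 intrinsics, pixels), "R" (3x3) and "t" (3): a world point X has camera coordinates R X + t. Camera axes: x right, y down, z forward; pixel columns grow to the right and rows downward; lengths in m; the calibration is good to about 2 mm. A picture is of the moment at which its call begins.
- manip.job_done(): hands the job in; it is judged then, once.
The state is a dict: "time": time; "joint_pos": joint angles; "joint_vel": joint speeds; "joint_efforts": joint torques, N m; "tool_pos": TCP position; "tool_rot": TCP orientation; "contact_force": force on the tool from outside, world axes, zero at the start; "ft_torque": the same for the moment, N m; "gripper_width": opening from 0.0 (shut) to 1.0 (fully open); "grasp_force": force on a finger pad.
Only numpy, scipy, OpenCV 4.12 (cv2) and the standard library are available. Lean on these libraries where they do the work, as an engineer would, in place of code of your own. Each camera call takes 0.05 s, during which the arm holds its last target. There are 200 camera calls.

## Working session

There is one attempt and no reset: what is moved stays moved. The work goes in short steps, Python scripts to look and compute and a tool call to move; the robot and the scene stay as the last step left them, time stands still between calls to the robot, and variables do not carry over. Pictures are saved under pics/ and viewed, at most 10 in all, crops included, and the job is handed in when it is done.

Besides the shell and the picture viewer there is one more tool, called after ">>>" by a JSON object that holds its "method" and its "body", one argument or row to a line. arm_command: Moves the arm, as the interface text tells. Shifts and turns lie within -1 to 1; 1 stands for 30 cm of shift or pi/2 rad of turn. Its arguments: {"type":"object","properties":{"rows":{"type":"array"}},"required":["rows"]}

```bash
mkdir -p pics; cat > h.py <<'E'
import numpy as np, cv2
from plant import monitor, vision, manip
def grab(n,save=None):
    f=vision.grab_frame(n)
    if save: cv2.imwrite(save,f["color"][:,:,::-1])
    return f
def cloud(f):
    z=f["z_map"];K=f["mtx"];v,u=np.mgrid[:z.shape[0],:z.shape[1]]
    c=np.stack([(u-K[0,2])*z/K[0,0],(v-K[1,2])*z/K[1,1],z],-1)
    P=(c-f["t"])@f["R"]; P[z==0]=np.nan
    return P
E
python3 - <<'E'
from h import *
for n in("top","side"):
    f=grab(n,f"pics/{n}0.png");np.savez(f"{n}0.npz",**f)
    print(n,f["mtx"][0,0],-f["R"].T@f["t"],f["R"][2])
print(monitor.state())
E
```

```text
top 498.48805369041054 [ 0.13447829 -0.01678028  1.6223912 ] [ 0.2083553   0.014553   -0.97794493]
side 534.3994767678561 [ 0.13418461 -1.49958892  1.12054677] [ 0.16860434  0.80082184 -0.57467987]
{'time': 0.1, 'joint_pos': array([ 9.94028159e-01,  5.33101079e-02,  1.61415366e+00, -1.63404700e-05,
        1.47602382e+00, -1.19031265e-01]), 'joint_vel': array([-0.00093241, -0.00099986, -0.00373214,  0.00025329,  0.00120181,
       -0.00206024]), 'joint_efforts': array([ 1.42325016e-04, -3.94905746e+01, -3.71362567e+01, -9.54621692e-05,
        3.96564908e-03,  1.81152825e-05]), 'tool_pos': array([0.275908  , 0.56016815, 0.23017584]), 'tool_rot': array([-3.15368098e-04,  2.26874765e-01,  9.73923479e-01, -8.93475956e-04]), 'contact_force': array([-0.45316601,  0.45456639, -0.43948771]), 'ft_torque': array([ 0.0009101 , -0.01482273,  0.02629064]), 'grasp_force': 0.0, 'gripper_width': 0.9972090880977234}
```

View pics/top0.png

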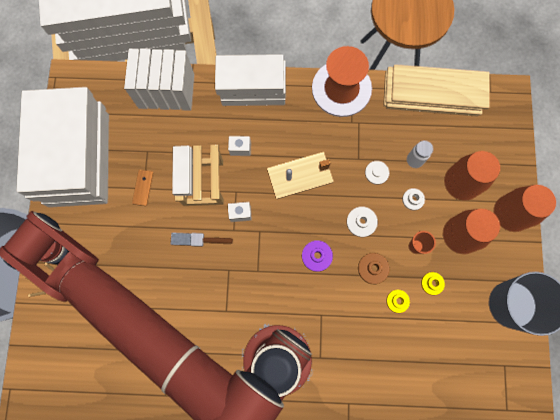

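View pics/side0.png

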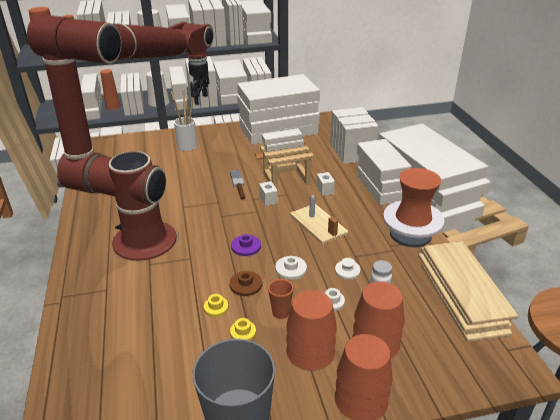

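Top view: the white wide ring is at (362,221) and the narrow ring at (414,198). The solid lid is at (377,172). The sled is near (300,174), with its post at (289,174) and grip at (325,165). The rack is near (195,172) with its mouth facing right, and the blocks are at (239,144) and (239,211). Next I'll measure these.

```bash
cat >> h.py <<'E'
def pts(f,box,z0,z1):
    u0,v0,u1,v1=box; p=cloud(f)[v0:v1,u0:u1].reshape(-1,3)
    return p[(p[:,2]>z0)&(p[:,2]<z1)]
def rect(p):
    (c,s,a)=cv2.minAreaRect((p[:,:2]*1000).astype(np.float32)); return np.round(c,1),np.round(s,1),round(a,1),len(p)
def circ(p):
    c,r=cv2.minEnclosingCircle((p[:,:2]*1000).astype(np.float32)); return np.round(c,1),round(r,1),np.round(p.mean(0)*1000,1),len(p)
E
cat > m.py <<'E'
from h import *
f=dict(np.load("top0.npz"))
P=cloud(f);print("bench z",np.nanmedian(P[200:300,260:300,2]))
for n,b in dict(wide=(340,200,385,242),narrow=(400,185,428,212),lid=(362,158,392,187)).items():
    print(n,"flange",circ(pts(f,b,.008,.02)),"hub",circ(pts(f,b,.032,.045)),"all",circ(pts(f,b,.008,.05)))
b=(262,145,337,200)
print("sled",rect(pts(f,b,.008,.02)))
print("post",circ(pts(f,(278,160,300,185),.09,.11)),"grip",rect(pts(f,(310,150,337,180),.068,.082)))
for n,b in dict(a=(225,132,253,156),b=(225,198,253,222)).items(): print(n,rect(pts(f,b,.052,.066)))
b=(165,135,226,210)
print("slats",rect(pts(f,b,.120,.136)),"rails",rect(pts(f,b,.022,.036)))
q=pts(f,b,.022,.036)
for s in("top","side"):
    g=dict(np.load(s+"0.npz"));c=g["color"]
    if s=="top": c=c[130:230,160:340]; c=cv2.resize(c,None,fx=4,fy=4,interpolation=cv2.INTER_CUBIC)
    else: c=c[120:320,230:380]; c=cv2.resize(c,None,fx=3,fy=3,interpolation=cv2.INTER_CUBIC)
    cv2.imwrite(f"pics/{s}0c.png",c[:,:,::-1])
E
python3 m.py
```

```text
bench z 0.0011932341515876904
wide flange (array([ 452.2, -264.9]), 93.5, array([ 445.2, -257.1,   14.1]), 532) hub (array([ 446. , -258.8]), 21.9, array([ 446. , -258.7,   38.5]), 98) all (array([ 452.2, -264.9]), 93.5, array([ 445. , -257. ,   18.6]), 705)
narrow flange (array([ 531.6, -424.9]), 53.6, array([ 524.9, -426. ,   14. ]), 199) hub (array([ 529.3, -428.2]), 22.4, array([ 528.4, -428.1,   38.2]), 100) all (array([ 531.6, -424.9]), 53.6, array([ 526.2, -426.3,   22.6]), 342)
lid flange (array([ 621.4, -305.9]), 56.7, array([ 612.7, -306.6,   13.4]), 282) hub (array([ 616.4, -309.1]), 21.8, array([ 617. , -308.8,   39.4]), 107) all (array([ 621.4, -305.9]), 56.7, array([ 613.5, -307. ,   21.6]), 424)
sled (array([610.3, -52.6]), array([187.2, 243.7]), 2.0, 1584)
post (array([582.5, -12.8]), 10.3, array([582.3, -13.3,  97.5]), 30) grip (array([ 623. , -129.3]), array([19.2, 31.7]), 21.0, 56)
a (array([683.7, 155.7]), array([71., 52.]), 89.4, 282)
b (array([458.2, 142. ]), array([50.4, 70.4]), 7.8, 311)
slats (array([560.5, 272.4]), array([177.5, 134.4]), 4.3, 972) rails (array([560.3, 273.1]), array([157.2, 135. ]), 4.2, 193)
```

View pics/top0c.png

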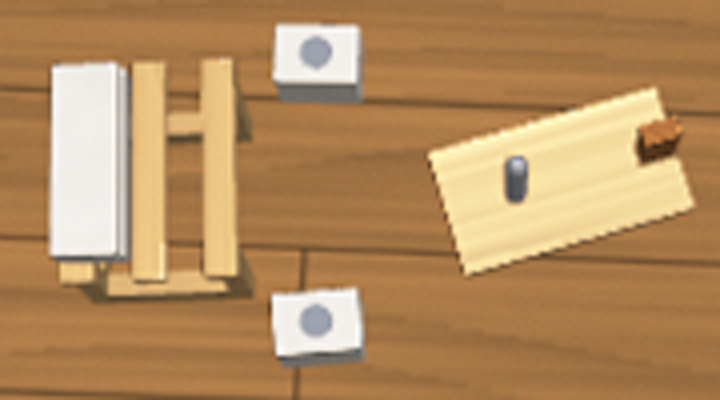

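The top crop shows a clear way to the rack mouth: the blocks are at (316,55) and (316,325), the post at (515,180) and the grip at (658,140). I'll move towards the wide ring.

>>> {"method": "arm_command", "body": {
  "rows": [
    [85, [0.667, -0.967, 0], [0, 0, -0.75]],
    [85, [0.667, -0.967, 0], [0, 0, -0.75]],
    [85, [0.667, -0.967, 0], [0, 0, -0.75]],
    [85, [0.667, -0.967, 0], [0, 0, -0.75]],
    [85, [0.667, -0.967, 0], [0, 0, -0.75]],
    [85, [0.667, -0.967, 0], [0, 0, -0.75]],
    [85, [0.667, -0.967, 0], [0, 0, -0.75]],
    [85, [0.667, -0.967, 0], [0, 0, -0.75]],
    [85, [0.667, -0.967, 0], [0, 0, -0.75]],
    [85, [0.667, -0.967, 0], [0, 0, -0.75]]
  ]
}}

```text
time: 0.93
tool_pos: [0.4782, 0.267, 0.2308]
tool_rot: [0.001, 0.733, 0.68, -0.001]
contact_force: [-0.5, -0.8, 1.1]
gripper_width: 0.996
grasp_force: 0.0
```

>>> {"method": "arm_command", "body": {
  "rows": [
    [85, [0, -0.967, 0], [0, 0, -0.75]],
    [85, [0, -0.967, 0], [0, 0, -0.75]],
    [85, [0, -0.967, 0], [0, 0, -0.75]],
    [85, [0, -0.967, 0], [0, 0, -0.75]],
    [85, [0, -0.967, 0], [0, 0, -0.75]],
    [85, [0, -0.967, 0], [0, 0, -0.75]],
    [85, [0, -0.967, 0], [0, 0, -0.75]],
    [85, [0, -0.967, 0], [0, 0, -0.75]],
    [85, [0, -0.967, 0], [0, 0, -0.75]],
    [85, [0, -0.967, 0], [0, 0, -0.75]]
  ]
}}

```text
time: 1.77
tool_pos: [0.4759, -0.0207, 0.2308]
tool_rot: [-0.0, 0.987, 0.159, -0.0]
contact_force: [-0.1, 0.6, -0.3]
gripper_width: 0.997
grasp_force: 0.0
```

>>> {"method": "arm_command", "body": {
  "rows": [
    [85, [-0.1, -0.8, -0.437], [0, 0, 0]],
    [85, [-0.1, -0.8, -0.437], [0, 0, 0]],
    [85, [-0.1, -0.8, -0.437], [0, 0, 0]],
    [85, [-0.1, -0.8, -0.437], [0, 0, 0]],
    [85, [-0.1, -0.8, -0.437], [0, 0, 0]],
    [85, [-0.1, -0.8, -0.437], [0, 0, 0]],
    [85, [-0.1, -0.8, -0.437], [0, 0, 0]],
    [85, [-0.1, -0.8, -0.437], [0, 0, 0]],
    [85, [-0.1, -0.8, -0.437], [0, 0, 0]]
  ]
}}

```text
time: 2.52
tool_pos: [0.4452, -0.2597, 0.0988]
tool_rot: [-0.001, 0.987, 0.162, -0.001]
contact_force: [0.2, 0.8, 0.1]
gripper_width: 0.992
grasp_force: 0.0
```

>>> {"method": "arm_command", "body": {
  "rows": [
    [85, [0, 0, -0.267], [0, 0, 0]],
    [85, [0, 0, -0.267], [0, 0, 0]],
    [85, [0, 0, -0.267], [0, 0, 0]],
    [40, [0, 0, -0.267], [0, 0, 0]],
    [40, [0, 0, -0.267], [0, 0, 0]],
    [40, [0, 0, -0.267], [0, 0, 0]],
    [40, [0, 0, -0.267], [0, 0, 0]],
    [40, [0, 0, -0.267], [0, 0, 0]],
    [40, [0, 0, -0.267], [0, 0, 0]],
    [40, [0, 0, -0.267], [0, 0, 0]],
    [40, [0, 0, -0.267], [0, 0, 0]]
  ]
}}

```text
time: 3.43
tool_pos: [0.4486, -0.2608, 0.0239]
tool_rot: [0.002, 0.987, 0.163, 0.002]
contact_force: [-0.3, 1.9, 6.7]
gripper_width: 0.482
grasp_force: 59.7
```

>>> {"method": "arm_command", "body": {
  "rows": [
    [40, [0, 0, 0], [0, 0, 0]],
    [40, [0, 0, 0], [0, 0, 0]],
    [40, [0, 0, 0], [0, 0, 0]]
  ]
}}

```text
time: 3.68
tool_pos: [0.4486, -0.2608, 0.0239]
tool_rot: [0.002, 0.987, 0.163, 0.002]
contact_force: [0.1, 1.8, 6.1]
gripper_width: 0.492
grasp_force: 59.7
```

```bash
python3 - <<'E'
from h import *
s=monitor.state();print(s["tool_pos"],s["contact_force"],s["ft_torque"],s["gripper_width"])
f=grab("side");g=grab("top")
a=cv2.resize(f["color"][200:300,240:360],(480,400),interpolation=cv2.INTER_CUBIC)
b=cv2.resize(g["color"][170:250,310:390],(300,400) if 0 else (320,400),interpolation=cv2.INTER_CUBIC)
cv2.imwrite("pics/g1.png",np.hstack([a,b])[:,:,::-1])
E
```

```text
[ 0.44859736 -0.26081093  0.02392085] [0.08621172 1.79848263 6.07174318] [ 0.29803671  0.15319683 -0.03940935] 0.4919282417607215
```

View pics/g1.png

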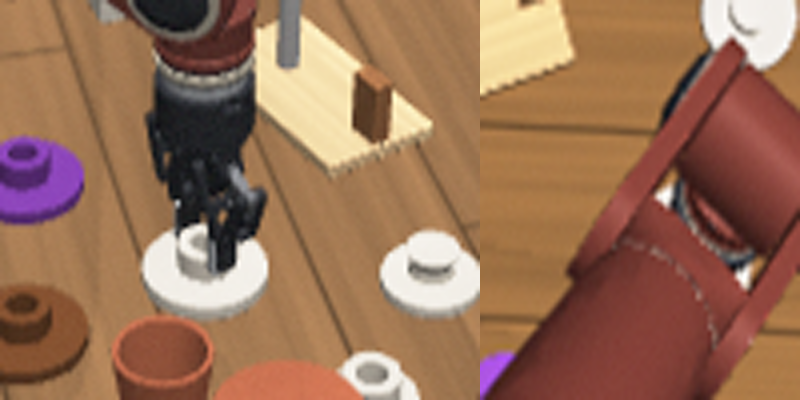

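The picture shows the gripper closed on the hub, near finger at (222,240). The ring is now centred along one axis. I'll open, turn 90° and close again.

>>> {"method": "arm_command", "body": {
  "rows": [
    [64, [0, 0, 0], [0, 0, 0]],
    [64, [0, 0, 0], [0, 0, 0]],
    [64, [0, 0, 0], [0, 0, 0]],
    [64, [0, 0, 0], [0, 0, 0.5]],
    [64, [0, 0, 0], [0, 0, 0.5]],
    [64, [0, 0, 0], [0, 0, 0.5]],
    [64, [0, 0, 0], [0, 0, 0.5]],
    [64, [0, 0, 0], [0, 0, 0.5]],
    [64, [0, 0, 0], [0, 0, 0.5]],
    [64, [0, 0, 0], [0, 0, 0.5]]
  ]
}}

```text
time: 4.62
tool_pos: [0.4463, -0.2596, 0.0202]
tool_rot: [0.0, 0.848, 0.53, -0.0]
contact_force: [-0.1, -0.0, -0.5]
gripper_width: 0.747
grasp_force: 0.0
```

>>> {"method": "arm_command", "body": {
  "rows": [
    [64, [0, 0, 0], [0, 0, 0.5]],
    [64, [0, 0, 0], [0, 0, 0.5]],
    [64, [0, 0, 0], [0, 0, 0.5]],
    [64, [0, 0, 0], [0, 0, 0.5]],
    [64, [0, 0, 0], [0, 0, 0.5]],
    [64, [0, 0, 0], [0, 0, 0.5]],
    [64, [0, 0, 0], [0, 0, 0.5]]
  ]
}}

```text
time: 5.2
tool_pos: [0.4463, -0.2596, 0.0202]
tool_rot: [0.0, 0.58, 0.814, -0.0]
contact_force: [0.1, 0.6, 0.3]
gripper_width: 0.751
grasp_force: 0.0
```

>>> {"method": "arm_command", "body": {
  "rows": [
    [40, [0, 0, 0], [0, 0, 0]],
    [40, [0, 0, 0], [0, 0, 0]],
    [40, [0, 0, 0], [0, 0, 0]],
    [40, [0, 0, 0], [0, 0, 0]],
    [40, [0, 0, 0], [0, 0, 0]],
    [40, [0, 0, 0], [0, 0, 0]],
    [40, [0, 0, 0], [0, 0, 0]]
  ]
}}

```text
time: 5.78
tool_pos: [0.4467, -0.2598, 0.0208]
tool_rot: [0.0, 0.583, 0.813, 0.0]
contact_force: [-0.9, 1.3, 5.4]
gripper_width: 0.491
grasp_force: 61.0
```

```bash
python3 - <<'E'
from h import *
for n in("top","side"):
    f=dict(np.load(n+"0.npz"));P=cloud(f);Z=P[:,:,2]
    for nm,x,y,z0,z1,r in(("post",.5825,-.013,.088,.11,.03),("hubW",.446,-.259,.032,.043,.04),("hubN",.529,-.428,.032,.043,.035),("grip",.623,-.129,.066,.08,.035)):
        m=(Z>z0)&(Z<z1)&(np.hypot(P[:,:,0]-x,P[:,:,1]-y)<r);p=P[m]
        print(n,nm,circ(p) if nm!="grip" else rect(p))
    m=(Z>.03)&(Z<.085)&(np.hypot(P[:,:,0]-.5825,P[:,:,1]+.013)<.03);p=P[m]
    # side surface: fit axis with r=10
    from scipy.optimize import least_squares
    s=least_squares(lambda c:np.hypot(p[:,0]-c[0],p[:,1]-c[1])-.01,[.5825,-.013],loss="soft_l1",f_scale=.001);print(n,"postaxis",s.x,len(p))
    for nm,x,y,R in(("W",.446,-.259,.022),("N",.529,-.428,.022)):
        m=(Z>.02)&(Z<.034)&(np.hypot(P[:,:,0]-x,P[:,:,1]-y)<.03);p=P[m]
        s=least_squares(lambda c:np.hypot(p[:,0]-c[0],p[:,1]-c[1])-R,[x,y],loss="soft_l1",f_scale=.001);print(n,nm,"hubaxis",s.x,len(p))
E
```

```text
top post (array([582.5, -12.8]), 10.3, array([582.3, -13.3,  97.5]), 30)
top hubW (array([ 446. , -258.8]), 21.9, array([ 445.6, -258.4,   38.1]), 92)
top hubN (array([ 529.3, -428.2]), 22.4, array([ 528.2, -428.1,   37.9]), 95)
top grip (array([ 623. , -129.3]), array([19.2, 31.7]), 21.0, 56)
top postaxis [ 0.5842042  -0.01323956] 32
top W hubaxis [ 0.44466941 -0.25986928] 38
top N hubaxis [ 0.52871422 -0.42773744] 46
side post (array([583.9, -18.3]), 10.7, array([583.6, -17.2,  97. ]), 22)
side hubW (array([ 448.5, -262. ]), 24.4, array([ 445.8, -262.7,   38.8]), 97)
side hubN (array([ 528.8, -429.5]), 23.4, array([ 530.5, -430.1,   38.2]), 105)
side grip (array([ 623.5, -134. ]), array([19.4, 34. ]), 12.9, 50)
side postaxis [ 0.58595226 -0.0135262 ] 70
side W hubaxis [ 0.44751953 -0.26048772] 65
side N hubaxis [ 0.52128766 -0.43392902] 62
```

>>> {"method": "arm_command", "body": {
  "rows": [
    [40, [0, 0, 0.1], [0, 0, 0]],
    [40, [0, 0, 0.2], [0, 0, 0]],
    [40, [0, 0, 0.3], [0, 0, 0]],
    [40, [0, 0, 0.4], [0, 0, 0]],
    [40, [0.458, 0.819, 0.4], [0, 0, 0]],
    [40, [0.458, 0.819, 0.4], [0, 0, 0]],
    [40, [0.458, 0.819, 0.4], [0, 0, 0]],
    [40, [0.458, 0.819, 0.4], [0, 0, 0]],
    [40, [0.458, 0.819, 0.4], [0, 0, 0]],
    [40, [0.458, 0.819, 0.4], [0, 0, 0]],
    [40, [0.458, 0.819, 0.4], [0, 0, 0]],
    [40, [0.458, 0.819, 0.4], [0, 0, 0]]
  ]
}}

```text
time: 6.78
tool_pos: [0.5849, -0.0089, 0.139]
tool_rot: [-0.001, 0.58, 0.814, 0.001]
contact_force: [-1.1, -0.4, -1.4]
gripper_width: 0.49
grasp_force: 62.0
```

```bash
python3 - <<'E'
from h import *
f=grab("side");np.savez("side1.npz",**f)
def proj(X): c=f["R"]@X+f["t"];q=f["mtx"]@c;return q[:2]/q[2]
for X in([.5838,-.0146,.1],[.5838,-.0146,.014]):print(proj(np.array(X)))
a=cv2.resize(f["color"][150:260,270:370],None,fx=5,fy=5,interpolation=cv2.INTER_CUBIC)
cv2.imwrite("pics/g2.png",a[:,:,::-1]);print(monitor.state()["tool_pos"])
E
```

```text
[311.919977   195.87772435]
[311.2589816 216.0763729]
[ 0.58386586 -0.01127057  0.13879359]
```

View pics/g2.png

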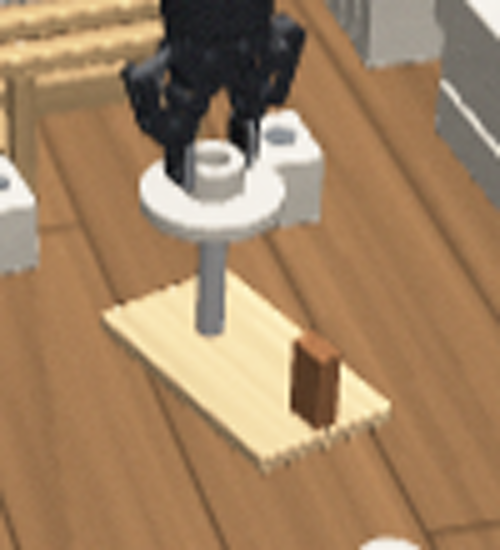

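The picture shows the ring flange at (212,190) directly above the post (foot at (210,335)). I'll lower it in steps and watch the force.

>>> {"method": "arm_command", "body": {
  "rows": [
    [40, [0, 0, 0], [0, 0, 0]],
    [40, [0, 0, -0.02], [0, 0, 0]],
    [40, [0, 0, -0.04], [0, 0, 0]],
    [40, [0, 0, -0.06], [0, 0, 0]],
    [40, [0, 0, -0.07], [0, 0, 0]],
    [40, [0, 0, -0.08], [0, 0, 0]],
    [40, [0, 0, -0.09], [0, 0, 0]],
    [40, [0, 0, -0.1], [0, 0, 0]],
    [40, [0, 0, -0.1], [0, 0, 0]]
  ]
}}

```text
time: 7.58
tool_pos: [0.5838, -0.0139, 0.1098]
tool_rot: [0.0, 0.582, 0.813, 0.0]
contact_force: [0.8, 1.1, -0.7]
gripper_width: 0.482
grasp_force: 61.9
```

>>> {"method": "arm_command", "body": {
  "rows": [
    [40, [0, 0, -0.03], [0, 0, 0]],
    [40, [0, 0, -0.06], [0, 0, 0]],
    [40, [0, 0, -0.09], [0, 0, 0]],
    [40, [0, 0, -0.12], [0, 0, 0]],
    [40, [0, 0, -0.15], [0, 0, 0]],
    [40, [0, 0, -0.17], [0, 0, 0]],
    [40, [0, 0, -0.17], [0, 0, 0]]
  ]
}}

```text
time: 8.17
tool_pos: [0.5823, -0.0138, 0.0568]
tool_rot: [-0.002, 0.582, 0.813, -0.001]
contact_force: [0.3, -0.7, -2.4]
gripper_width: 0.487
grasp_force: 61.9
```

>>> {"method": "arm_command", "body": {
  "rows": [
    [40, [0, 0, -0.02], [0, 0, 0]],
    [40, [0, 0, -0.04], [0, 0, 0]],
    [40, [0, 0, -0.055], [0, 0, 0]],
    [40, [0, 0, -0.065], [0, 0, 0]],
    [40, [0, 0, -0.075], [0, 0, 0]],
    [40, [0, 0, -0.08], [0, 0, 0]],
    [40, [0, 0, -0.085], [0, 0, 0]],
    [40, [0, 0, -0.085], [0, 0, 0]]
  ]
}}

```text
time: 8.83
tool_pos: [0.5843, -0.014, 0.0349]
tool_rot: [0.0, 0.582, 0.813, 0.0]
contact_force: [-2.5, 0.3, 4.2]
gripper_width: 0.486
grasp_force: 62.5
```

>>> {"method": "arm_command", "body": {
  "rows": [
    [64, [0, 0, 0], [0, 0, 0]],
    [64, [0, 0, 0], [0, 0, 0]],
    [64, [0, 0, 0], [0, 0, 0]],
    [64, [0, 0, 0.01], [0, 0, 0]],
    [75, [0, 0, 0.1], [0, 0, 0]],
    [75, [0, 0, 0.2], [0, 0, 0]],
    [75, [0, 0, 0.3], [0, 0, 0]],
    [75, [0, 0, 0.35], [0, 0, 0]]
  ]
}}

```text
time: 9.5
tool_pos: [0.5857, -0.0141, 0.1432]
tool_rot: [0.003, 0.582, 0.813, 0.001]
contact_force: [0.7, -0.7, 0.2]
gripper_width: 0.876
grasp_force: 0.0
```

>>> {"method": "arm_command", "body": {
  "rows": [
    [85, [-0.09, -0.7, 0], [0, 0, -0.5]],
    [85, [-0.09, -0.7, 0], [0, 0, -0.5]],
    [85, [-0.09, -0.7, 0], [0, 0, -0.5]],
    [85, [-0.09, -0.7, 0], [0, 0, -0.5]],
    [85, [-0.09, -0.7, 0], [0, 0, -0.5]],
    [85, [-0.09, -0.7, 0], [0, 0, -0.5]],
    [85, [-0.09, -0.7, 0], [0, 0, -0.5]]
  ]
}}

```text
time: 10.08
tool_pos: [0.5562, -0.2269, 0.1389]
tool_rot: [0.0, 0.852, 0.524, 0.0]
contact_force: [0.6, 1.9, 0.6]
gripper_width: 1.003
grasp_force: 0.0
```

```bash
python3 - <<'E'
from h import *
f=grab("top","pics/top2.png");np.savez("top2.npz",**f);P=cloud(f);Z=P[:,:,2]
for nm,x,y,z0,z1,r in(("post",.5835,-.014,.088,.11,.03),("hubW",.5835,-.014,.046,.058,.03),("flW",.5835,-.014,.022,.033,.07),("hubN",.529,-.428,.032,.043,.035),("grip",.623,-.131,.066,.08,.035)):
    p=P[(Z>z0)&(Z<z1)&(np.hypot(P[:,:,0]-x,P[:,:,1]-y)<r)]
    if len(p): print(nm,circ(p) if nm!="grip" else rect(p))
s=monitor.state();print(s["tool_pos"],s["joint_pos"])
E
```

```text
post (array([581.5, -14.8]), 10.4, array([580.3, -13.5,  97.1]), 31)
hubW (array([582., -15.]), 21.6, array([577.3, -15.4,  52.6]), 80)
flW (array([584.2, -13.7]), 69.3, array([579.1, -15. ,  28.2]), 465)
hubN (array([ 528.9, -428.8]), 22.6, array([ 529.2, -428.3,   37.6]), 82)
grip (array([ 622.2, -128.3]), array([18.8, 33. ]), 21.3, 55)
[ 0.55637091 -0.22565573  0.13879169] [-5.09237670e-01  6.82794560e-02  1.75515941e+00  5.04686370e-05
  1.31787734e+00 -4.53650936e-02]
```

Cloud check: the wide ring is home, with its flange top at 28 mm and hub top at 52.6 mm. Next is the narrow ring.

>>> {"method": "arm_command", "body": {
  "rows": [
    [85, [-0.09, -0.68, 0], [0, 0, -0.5]],
    [85, [-0.09, -0.68, 0], [0, 0, -0.5]],
    [85, [-0.09, -0.68, 0], [0, 0, -0.5]],
    [85, [-0.09, -0.68, 0], [0, 0, -0.5]],
    [85, [-0.09, -0.68, 0], [0, 0, -0.5]],
    [85, [-0.09, -0.68, 0], [0, 0, -0.5]],
    [85, [-0.09, -0.68, 0], [0, 0, -0.5]],
    [85, [-0.09, -0.68, 0], [0, 0, -0.5]],
    [85, [-0.09, -0.68, 0], [0, 0, -0.5]]
  ]
}}

```text
time: 10.88
tool_pos: [0.5298, -0.4276, 0.1385]
tool_rot: [-0.0, 0.986, 0.164, -0.0]
contact_force: [-0.4, 0.3, -1.0]
gripper_width: 0.996
grasp_force: 0.0
```

>>> {"method": "arm_command", "body": {
  "rows": [
    [85, [0, 0, -0.397], [0, 0, 0]],
    [85, [0, 0, -0.397], [0, 0, 0]],
    [85, [0, 0, -0.397], [0, 0, 0]],
    [85, [0, 0, -0.397], [0, 0, 0]],
    [40, [0, 0, -0.397], [0, 0, 0]],
    [40, [0, 0, -0.397], [0, 0, 0]],
    [40, [0, 0, -0.397], [0, 0, 0]],
    [40, [0, 0, -0.397], [0, 0, 0]],
    [40, [0, 0, -0.397], [0, 0, 0]],
    [40, [0, 0, -0.397], [0, 0, 0]],
    [40, [0, 0, -0.397], [0, 0, 0]],
    [40, [0, 0, -0.397], [0, 0, 0]]
  ]
}}

```text
time: 11.88
tool_pos: [0.5321, -0.4299, 0.0243]
tool_rot: [0.003, 0.987, 0.163, 0.002]
contact_force: [-0.1, 0.7, 7.2]
gripper_width: 0.481
grasp_force: 59.9
```

>>> {"method": "arm_command", "body": {
  "rows": [
    [64, [0, 0, 0], [0, 0, 0]],
    [64, [0, 0, 0], [0, 0, 0]],
    [64, [0, 0, 0], [0, 0, 0]],
    [64, [0, 0, 0], [0, 0, 0.5]],
    [64, [0, 0, 0], [0, 0, 0.5]],
    [64, [0, 0, 0], [0, 0, 0.5]],
    [64, [0, 0, 0], [0, 0, 0.5]],
    [64, [0, 0, 0], [0, 0, 0.5]],
    [64, [0, 0, 0], [0, 0, 0.5]],
    [64, [0, 0, 0], [0, 0, 0.5]]
  ]
}}

```text
time: 12.72
tool_pos: [0.5295, -0.4277, 0.0193]
tool_rot: [-0.0, 0.848, 0.53, -0.0]
contact_force: [0.7, -0.6, 0.4]
gripper_width: 0.752
grasp_force: 0.0
```

>>> {"method": "arm_command", "body": {
  "rows": [
    [64, [0, 0, 0], [0, 0, 0.5]],
    [64, [0, 0, 0], [0, 0, 0.5]],
    [64, [0, 0, 0], [0, 0, 0.5]],
    [64, [0, 0, 0], [0, 0, 0.5]],
    [64, [0, 0, 0], [0, 0, 0.5]],
    [64, [0, 0, 0], [0, 0, 0.5]],
    [64, [0, 0, 0], [0, 0, 0.5]]
  ]
}}

```text
time: 13.3
tool_pos: [0.5295, -0.4277, 0.0193]
tool_rot: [-0.0, 0.58, 0.814, 0.0]
contact_force: [-0.1, 0.3, 0.1]
gripper_width: 0.747
grasp_force: 0.0
```

>>> {"method": "arm_command", "body": {
  "rows": [
    [40, [0, 0, 0], [0, 0, 0]],
    [40, [0, 0, 0], [0, 0, 0]],
    [40, [0, 0, 0], [0, 0, 0]],
    [40, [0, 0, 0], [0, 0, 0]],
    [40, [0, 0, 0], [0, 0, 0]],
    [40, [0, 0, 0], [0, 0, 0]],
    [40, [0, 0, 0], [0, 0, 0]]
  ]
}}

```text
time: 13.88
tool_pos: [0.5299, -0.4281, 0.0199]
tool_rot: [0.0, 0.582, 0.813, -0.0]
contact_force: [-0.1, 0.4, 2.1]
gripper_width: 0.491
grasp_force: 61.1
```

>>> {"method": "arm_command", "body": {
  "rows": [
    [40, [0, 0, 0.1], [0, 0, 0]],
    [40, [0, 0, 0.2], [0, 0, 0]],
    [40, [0, 0, 0.3], [0, 0, 0]],
    [40, [0, 0, 0.4], [0, 0, 0]],
    [40, [0.0875, 0.69, 0.4], [0, 0, 0]],
    [40, [0.0875, 0.69, 0.4], [0, 0, 0]],
    [40, [0.0875, 0.69, 0.4], [0, 0, 0]],
    [40, [0.0875, 0.69, 0.4], [0, 0, 0]],
    [40, [0.0875, 0.69, 0.4], [0, 0, 0]],
    [40, [0.0875, 0.69, 0.4], [0, 0, 0]]
  ]
}}

```text
time: 14.72
tool_pos: [0.5557, -0.2139, 0.138]
tool_rot: [-0.002, 0.58, 0.815, 0.001]
contact_force: [0.2, -0.3, -1.4]
gripper_width: 0.493
grasp_force: 61.2
```

>>> {"method": "arm_command", "body": {
  "rows": [
    [40, [0.0875, 0.69, 0], [0, 0, 0]],
    [40, [0.0875, 0.69, 0], [0, 0, 0]],
    [40, [0.0875, 0.69, 0], [0, 0, 0]],
    [40, [0.0875, 0.69, 0], [0, 0, 0]],
    [40, [0.0875, 0.69, 0], [0, 0, 0]],
    [40, [0.0875, 0.69, 0], [0, 0, 0]],
    [40, [0.0875, 0.69, 0], [0, 0, 0]],
    [40, [0.0875, 0.69, 0], [0, 0, 0]]
  ]
}}

```text
time: 15.38
tool_pos: [0.5818, -0.0141, 0.1388]
tool_rot: [-0.0, 0.582, 0.813, -0.001]
contact_force: [-0.8, -0.9, -1.5]
gripper_width: 0.493
grasp_force: 61.3
```

>>> {"method": "arm_command", "body": {
  "rows": [
    [40, [0, 0, 0], [0, 0, 0]],
    [40, [0, 0, -0.02], [0, 0, 0]],
    [40, [0, 0, -0.04], [0, 0, 0]],
    [40, [0, 0, -0.06], [0, 0, 0]],
    [40, [0, 0, -0.07], [0, 0, 0]],
    [40, [0, 0, -0.08], [0, 0, 0]],
    [40, [0, 0, -0.09], [0, 0, 0]],
    [40, [0, 0, -0.1], [0, 0, 0]],
    [40, [0, 0, -0.1], [0, 0, 0]]
  ]
}}

```text
time: 16.13
tool_pos: [0.5823, -0.0137, 0.109]
tool_rot: [-0.0, 0.582, 0.813, 0.0]
contact_force: [0.9, 0.8, -1.4]
gripper_width: 0.487
grasp_force: 61.2
```

>>> {"method": "arm_command", "body": {
  "rows": [
    [40, [0, 0, -0.03], [0, 0, 0]],
    [40, [0, 0, -0.06], [0, 0, 0]],
    [40, [0, 0, -0.08], [0, 0, 0]],
    [40, [0, 0, -0.095], [0, 0, 0]],
    [40, [0, 0, -0.105], [0, 0, 0]],
    [40, [0, 0, -0.115], [0, 0, 0]],
    [40, [0, 0, -0.122], [0, 0, 0]],
    [40, [0, 0, -0.128], [0, 0, 0]],
    [40, [0, 0, -0.13], [0, 0, 0]],
    [40, [0, 0, -0.13], [0, 0, 0]]
  ]
}}

```text
time: 16.97
tool_pos: [0.5825, -0.0137, 0.0719]
tool_rot: [-0.0, 0.582, 0.813, 0.0]
contact_force: [-1.8, 2.6, 5.8]
gripper_width: 0.491
grasp_force: 61.9
```

Contact force is 5.8 N, so it is seated. I'll release, rise, move clear and check.

>>> {"method": "arm_command", "body": {
  "rows": [
    [64, [0, 0, 0], [0, 0, 0]],
    [64, [0, 0, 0], [0, 0, 0]],
    [64, [0, 0, 0], [0, 0, 0]],
    [64, [0, 0, 0.01], [0, 0, 0]],
    [75, [0, 0, 0.1], [0, 0, 0]],
    [75, [0, 0, 0.2], [0, 0, 0]],
    [75, [0, 0, 0.25], [0, 0, 0]],
    [75, [0.13, -0.6, 0.25], [0, 0, 0]],
    [75, [0.13, -0.6, 0.25], [0, 0, 0]],
    [75, [0.13, -0.6, 0.25], [0, 0, 0]],
    [75, [0.13, -0.6, 0.25], [0, 0, 0]],
    [75, [0.13, -0.6, 0.25], [0, 0, 0]]
  ]
}}

```text
time: 17.97
tool_pos: [0.6215, -0.1987, 0.1458]
tool_rot: [0.001, 0.584, 0.812, -0.001]
contact_force: [-0.3, 0.5, 0.8]
gripper_width: 0.881
grasp_force: 0.0
```

```bash
python3 - <<'E'
from h import *
s=monitor.state();print(s["tool_pos"])
for n in("top","side"):
    f=grab(n);np.savez(n+"3.npz",**f);P=cloud(f);Z=P[:,:,2]
    for nm,x,y,z0,z1,r in(("post",.583,-.014,.094,.11,.03),("hubN",.583,-.014,.084,.094,.03),("flN",.583,-.014,.06,.072,.045),("flW",.583,-.014,.022,.033,.06),("grip",.623,-.129,.066,.08,.03),("sled",.61,-.08,.009,.02,.05)):
        p=P[(Z>z0)&(Z<z1)&(np.hypot(P[:,:,0]-x,P[:,:,1]-y)<r)]
        if len(p): print(n,nm,circ(p) if nm!="grip" else rect(p))
    c=f["color"][90:250,140:380] if n=="top" else f["color"][120:280,230:390]
    cv2.imwrite(f"pics/{n}3.png",cv2.resize(c,None,fx=3,fy=3,interpolation=cv2.INTER_CUBIC)[:,:,::-1])
E
```

```text
[ 0.62149206 -0.19870635  0.14576168]
top post (array([579.9, -13.8]), 19.3, array([580.6, -12.9,  98.3]), 35)
top hubN (array([580.9, -16.1]), 22.0, array([579.4, -16.4,  89.9]), 96)
top flN (array([580.2, -15.4]), 36.7, array([577. , -16.1,  66.3]), 200)
top flW (array([580. , -19.5]), 54.9, array([569.6, -15.3,  28. ]), 256)
top grip (array([ 617.5, -114.4]), array([0., 0.]), 0.0, 1)
top sled (array([611.3, -80.1]), 48.8, array([619.7, -78.5,  15. ]), 316)
side post (array([578.8, -19.8]), 18.0, array([578.6, -21.4,  98.2]), 28)
side hubN (array([586.8, -17.7]), 26.8, array([581.8, -20.6,  90.3]), 56)
side flN (array([582.5, -20.3]), 38.5, array([578.1, -30.6,  66.8]), 126)
side flW (array([582.8, -19.6]), 53.6, array([578.2, -34.4,  28.6]), 215)
side grip (array([ 623.9, -129.7]), array([22.1, 39.4]), 7.5, 50)
side sled (array([610. , -80.1]), 49.8, array([598. , -85.8,  16.1]), 190)
```

View pics/side3.png

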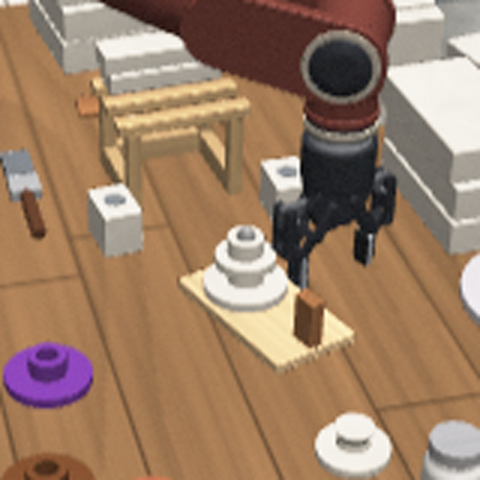

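The picture shows both rings stacked home on the post at (245,265), with the grip free at (308,318). Next I'll move over the grip.

>>> {"method": "arm_command", "body": {
  "rows": [
    [75, [0, 0.2, 0], [0, 0, 0]],
    [75, [0, 0.2, 0], [0, 0, 0]],
    [75, [0, 0.2, 0], [0, 0, 0]],
    [75, [0, 0.2, 0], [0, 0, 0]]
  ]
}}

```text
time: 18.4
tool_pos: [0.6208, -0.1318, 0.1453]
tool_rot: [-0.0, 0.581, 0.814, -0.0]
contact_force: [-0.1, 0.4, 0.3]
gripper_width: 0.882
grasp_force: 0.0
```

>>> {"method": "arm_command", "body": {
  "rows": [
    [60, [0.007, 0.005, -0.12], [0, 0, 0]],
    [60, [0.007, 0.005, -0.24], [0, 0, 0]],
    [60, [0.007, 0.005, -0.36], [0, 0, 0]],
    [60, [0.007, 0.005, -0.36], [0, 0, 0]],
    [60, [0.007, 0.005, -0.36], [0, 0, 0]]
  ]
}}

```text
time: 18.82
tool_pos: [0.6211, -0.1318, 0.0351]
tool_rot: [-0.003, 0.582, 0.813, -0.001]
contact_force: [-0.1, -0.3, 0.4]
gripper_width: 0.702
grasp_force: 0.0
```

>>> {"method": "arm_command", "body": {
  "rows": [
    [12, [0, 0, 0], [0, 0, 0]],
    [12, [0, 0, 0], [0, 0, 0]],
    [12, [0, 0, 0], [0, 0, 0]],
    [12, [0, 0, 0], [0, 0, 0]],
    [12, [0, 0, 0], [0, 0, 0]],
    [12, [0, 0, 0], [0, 0, 0]],
    [12, [0, 0, 0], [0, 0, 0]],
    [12, [0, 0, 0], [0, 0, 0]],
    [12, [0, 0, 0], [0, 0, 0]]
  ]
}}

```text
time: 19.57
tool_pos: [0.6255, -0.1332, 0.0409]
tool_rot: [0.003, 0.582, 0.813, 0.001]
contact_force: [-0.1, -0.3, 6.1]
gripper_width: 0.202
grasp_force: 60.3
```

```bash
python3 - <<'E'
from h import *
s=monitor.state();print(s["tool_pos"],s["tool_rot"],s["contact_force"],s["gripper_width"])
f=dict(np.load("top0.npz"));P=cloud(f);Z=P[:,:,2]
# rack edges: rail tops & slats per side, rotated into rack frame
for y0 in (.2,):
    b=(165,135,226,210)
    q=pts(f,b,.120,.136); print("slats",rect(q))
    a=np.radians(94.3);d=np.array([np.cos(a),np.sin(a)]);n=np.array([-d[1],d[0]])
    c=np.array([.5656,.2051])
    for z0,z1 in((.120,.136),(.022,.036)):
        q=pts(f,b,z0,z1);X=(q[:,:2]-c)@d*1000;Y=(q[:,:2]-c)@n*1000
        for lo,hi in((-5,25),(25,55),(55,85),(85,115),(115,140)):
            m=(X>lo)&(X<hi)
            if m.any(): yy=np.sort(Y[m]);print(z0,lo,hi,yy[:3].round(1),yy[-3:].round(1), yy[yy<0][-2:].round(1),yy[yy>0][:2].round(1))
        print("x range",X.min(),X.max())
E
```

```text
[ 0.6254647  -0.1332223   0.04087803] [2.54446707e-03 5.82230290e-01 8.13019715e-01 5.99057026e-04] [-0.06939133 -0.27900681  6.05877295] 0.20202402237081538
slats (array([560.5, 272.4]), array([177.5, 134.4]), 4.3, 972)
0.12 -5 25 [-87.7 -87.6 -87.3] [88.5 88.7 88.8] [-0.6 -0.1] [0.3 0.7]
0.12 25 55 [-88.7 -83.9 -80.4] [19.6 24.2 27.2] [-6.1 -1.6] [1.7 6.6]
0.12 55 85 [-87.8 -86.  -85.9] [88.2 88.5 88.5] [-0.5 -0.2] [0.2 0.4]
0.12 85 115 [73.5 75.6 78.1] [85.5 86.7 86.8] [] [73.5 75.6]
0.12 115 140 [72.2 73.1 73.3] [88.5 88.5 88.7] [] [72.2 73.1]
x range 0.3023190757730758 134.7136611196927
0.022 -5 25 [-74.2 -60.6 -60.4] [76.3 76.9 78. ] [-58.2 -56.9] [62.  64.7]
0.022 25 55 [-78.4 -78.1 -78. ] [77.4 77.4 77.8] [-59.3 -58.5] [59.9 60. ]
0.022 55 85 [-74.7 -73.4 -72.9] [77.4 77.4 78.8] [-58.9 -58.7] [58.8 59.2]
0.022 85 115 [61.1 61.7 62.2] [77.6 77.7 77.9] [] [61.1 61.7]
0.022 115 140 [49.7 51.7 53.2] [76.8 77.4 77.5] [] [49.7 51.7]
x range 0.5845577509343295 135.87478793916378
```

>>> {"method": "arm_command", "body": {
  "rows": [
    [12, [0, 0, 0.019], [0, 0, 0]],
    [12, [-0.01, 0.03, 0.019], [0, 0, -0.03]],
    [12, [-0.02, 0.06, 0.019], [0, 0, -0.06]],
    [12, [-0.03, 0.1, 0.019], [0, 0, -0.09]],
    [12, [-0.045, 0.14, 0.019], [0, 0, -0.12]],
    [12, [-0.06, 0.18, 0.019], [0, 0, -0.15]],
    [12, [-0.075, 0.22, 0.019], [0, 0, -0.161]],
    [12, [-0.09, 0.26, 0.019], [0, 0, -0.161]],
    [12, [-0.105, 0.3, 0.019], [0, 0, -0.161]],
    [12, [-0.12, 0.34, 0.019], [0, 0, -0.161]],
    [12, [-0.126, 0.382, 0.019], [0, 0, -0.161]],
    [12, [-0.126, 0.382, 0.019], [0, 0, -0.161]]
  ]
}}

```text
time: 20.57
tool_pos: [0.5845, -0.0151, 0.0427]
tool_rot: [-0.001, 0.679, 0.734, 0.0]
contact_force: [-1.0, 1.5, -3.5]
gripper_width: 0.2
grasp_force: 59.0
```

```bash
python3 - <<'E'
from h import *
s=monitor.state();print(s["tool_pos"],s["tool_rot"],s["contact_force"],s["gripper_width"])
for n in("top","side"):
    f=grab(n);np.savez(n+"4.npz",**f)
    c=f["color"][110:230,150:320] if n=="top" else f["color"][120:240,230:400]
    cv2.imwrite(f"pics/{n}4.png",cv2.resize(c,None,fx=2.3,fy=2.3,interpolation=cv2.INTER_CUBIC)[:,:,::-1])
a=[cv2.imread(f"pics/{n}4.png") for n in("top","side")];cv2.imwrite("pics/g4.png",np.hstack(a))
E
```

```text
[ 0.58454192 -0.01510907  0.04274702] [-1.02520571e-03  6.79430553e-01  7.33739078e-01  1.93393863e-04] [-1.01510123  1.48811645 -3.51325789] 0.20041515360072562
```

View pics/g4.png

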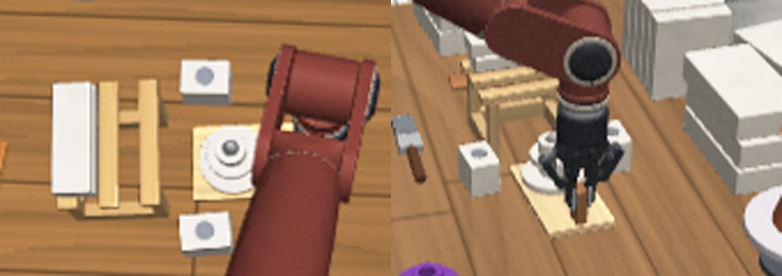

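The picture shows the sled lined up between the blocks with its nose at about (195,165) on the left panel, and the rack ahead of it. I'll measure heading and offset.

```bash
cat > m4.py <<'E'
from h import *
import sys
f=dict(np.load(sys.argv[1]));P=cloud(f);Z=P[:,:,2]
a=np.radians(94.3);d=np.array([np.cos(a),np.sin(a)]);n=np.array([-d[1],d[0]]);c=np.array([.5656,.2051])
X=(P[:,:,:2]-c)@d*1000;Y=(P[:,:,:2]-c)@n*1000
m=(Z>.006)&(Z<.022)&(abs(Y)<75)&(X>-150)&(X<-20);print("board x",np.sort(X[m])[-6:].round(1))
for lo in range(-130,-40,10):
    k=m&(X>lo)&(X<=lo+10)
    if k.any(): print(lo,np.sort(Y[k])[[0,1,-2,-1]].round(1))
for nm,z0,z1 in(("post",.095,.106),("hub",.083,.094)):
    k=(Z>z0)&(Z<z1)&(abs(Y)<40)&(X>-140)&(X<0);
    if k.any():
        e=cv2.minEnclosingCircle(np.stack([X[k],Y[k]],1).astype(np.float32));print(nm,e,X[k].mean(),Y[k].mean())
E
python3 m4.py top4.npz
```

```text
board x [-23.9 -23.7 -23.7 -23.5 -21.  -20.7]
-130 [-56.3 -53.3  47.4  49.7]
-120 [-71.3 -52.   54.9  55.1]
-110 [-64.7 -53.7  71.7  73.9]
-100 [49.  49.2 66.8 70.2]
-90 [-69.4 -69.3  55.2  55.3]
-80 [-72.6 -53.7  60.3  62.8]
-70 [-73.5 -54.4  55.8  56.1]
-60 [-59.6 -56.1  54.9  56. ]
-50 [-54.8 -52.1  68.4  73.1]
post ((-95.25406646728516, 2.8532166481018066), 19.942060470581055) -95.56160232131062 0.2505338484736634
hub ((-94.2680435180664, 1.9808971881866455), 22.643966674804688) -94.91372600679227 4.369004607098538
```

Lateral offset is under 1 mm and the heading is parallel. I'll push in.

>>> {"method": "arm_command", "body": {
  "rows": [
    [12, [0, 0, -0.006], [0, 0, 0]],
    [12, [-0.0023, 0.03, -0.007], [0, 0, 0]],
    [12, [-0.0045, 0.06, -0.007], [0, 0, 0]],
    [12, [-0.0068, 0.09, -0.007], [0, 0, 0]],
    [12, [-0.009, 0.12, -0.007], [0, 0, 0]],
    [12, [-0.0113, 0.15, -0.007], [0, 0, 0]],
    [12, [-0.0135, 0.18, -0.007], [0, 0, 0]],
    [12, [-0.0158, 0.21, -0.007], [0, 0, 0]],
    [12, [-0.018, 0.24, -0.007], [0, 0, 0]],
    [12, [-0.018, 0.24, -0.007], [0, 0, 0]]
  ]
}}

```text
time: 21.5
tool_pos: [0.5799, 0.0566, 0.041]
tool_rot: [-0.001, 0.68, 0.733, 0.001]
contact_force: [0.2, 2.5, -1.8]
gripper_width: 0.2
grasp_force: 59.4
```

>>> {"method": "arm_command", "body": {
  "rows": [
    [12, [-0.0023, 0.03, 0], [0, 0, 0]],
    [12, [-0.0045, 0.06, 0], [0, 0, 0]],
    [12, [-0.0068, 0.09, 0], [0, 0, 0]],
    [12, [-0.009, 0.12, 0], [0, 0, 0]],
    [12, [-0.0113, 0.15, 0], [0, 0, 0]],
    [12, [-0.0135, 0.18, 0], [0, 0, 0]],
    [12, [-0.0158, 0.21, 0], [0, 0, 0]],
    [12, [-0.0174, 0.232, 0], [0, 0, 0]],
    [12, [-0.0174, 0.232, 0], [0, 0, 0]]
  ]
}}

```text
time: 22.25
tool_pos: [0.5746, 0.1259, 0.0409]
tool_rot: [-0.001, 0.68, 0.733, 0.001]
contact_force: [0.4, 2.3, -1.3]
gripper_width: 0.204
grasp_force: 59.4
```

>>> {"method": "arm_command", "body": {
  "rows": [
    [12, [-0.001, 0.013, 0], [0, 0, 0]],
    [12, [-0.002, 0.026, 0], [0, 0, 0]],
    [12, [-0.0025, 0.035, 0], [0, 0, 0]],
    [12, [-0.0025, 0.035, 0], [0, 0, 0]],
    [12, [-0.0025, 0.035, 0], [0, 0, 0]]
  ]
}}

```text
time: 22.67
tool_pos: [0.5741, 0.1347, 0.041]
tool_rot: [-0.0, 0.68, 0.733, 0.0]
contact_force: [-0.6, -0.7, 0.2]
gripper_width: 0.208
grasp_force: 59.6
```

>>> {"method": "arm_command", "body": {
  "rows": [
    [12, [-0.0005, 0.007, 0], [0, 0, 0]],
    [12, [-0.001, 0.014, 0], [0, 0, 0]],
    [12, [-0.001, 0.014, 0], [0, 0, 0]]
  ]
}}

```text
time: 22.92
tool_pos: [0.5739, 0.1386, 0.0412]
tool_rot: [0.0, 0.68, 0.733, 0.0]
contact_force: [0.6, -2.6, 0.7]
gripper_width: 0.202
grasp_force: 59.7
```

>>> {"method": "arm_command", "body": {
  "rows": [
    [12, [-0.0005, 0.007, 0], [0, 0, 0]],
    [12, [-0.001, 0.014, 0], [0, 0, 0]],
    [12, [-0.001, 0.014, 0], [0, 0, 0]],
    [12, [-0.001, 0.014, 0], [0, 0, 0]]
  ]
}}

```text
time: 23.25
tool_pos: [0.5739, 0.1406, 0.0416]
tool_rot: [0.002, 0.68, 0.733, -0.002]
contact_force: [0.2, -13.0, 3.6]
gripper_width: 0.202
grasp_force: 60.2
```

>>> {"method": "arm_command", "body": {
  "rows": [
    [12, [-0.0005, 0.007, 0], [0, 0, 0]],
    [12, [-0.001, 0.014, 0], [0, 0, 0]],
    [12, [-0.001, 0.014, 0], [0, 0, 0]],
    [12, [-0.001, 0.014, 0], [0, 0, 0]]
  ]
}}

```text
time: 23.58
tool_pos: [0.5739, 0.1408, 0.0419]
tool_rot: [0.004, 0.68, 0.733, -0.005]
contact_force: [-1.8, -24.9, 6.1]
gripper_width: 0.202
grasp_force: 60.6
```

>>> {"method": "arm_command", "body": {
  "rows": [
    [12, [0.001, -0.018, 0], [0, 0, 0]],
    [12, [0.001, -0.018, 0], [0, 0, 0]],
    [50, [0.001, -0.018, 0], [0, 0, 0]],
    [50, [0.001, -0.018, 0], [0, 0, 0]],
    [50, [0.001, -0.018, 0], [0, 0, 0]],
    [50, [0.001, -0.018, 0], [0, 0, 0]],
    [50, [0.001, -0.025, 0.06], [0, 0, 0]],
    [50, [0.001, -0.025, 0.18], [0, 0, 0]],
    [50, [0.001, -0.025, 0.3], [0, 0, 0]],
    [50, [0.001, -0.025, 0.42], [0, 0, 0]],
    [50, [0.001, -0.3, 0.42], [0, 0, 0]],
    [50, [0.001, -0.5, 0.42], [0, 0, 0]]
  ]
}}

```text
time: 24.58
tool_pos: [0.5757, 0.0573, 0.1715]
tool_rot: [0.003, 0.678, 0.735, 0.003]
contact_force: [0.3, -0.6, 0.1]
gripper_width: 0.587
grasp_force: 0.0
```

>>> {"method": "arm_command", "body": {
  "rows": [
    [50, [0, -0.5, 0], [0, 0, 0]],
    [50, [0, -0.5, 0], [0, 0, 0]],
    [50, [0, -0.5, 0], [0, 0, 0]],
    [50, [0, -0.5, 0], [0, 0, 0]],
    [50, [0, -0.5, 0], [0, 0, 0]],
    [50, [0, -0.5, 0], [0, 0, 0]],
    [50, [0, -0.5, 0], [0, 0, 0]]
  ]
}}

```text
time: 25.17
tool_pos: [0.5735, -0.0931, 0.1669]
tool_rot: [-0.0, 0.68, 0.733, 0.0]
contact_force: [0.1, 0.7, -0.3]
gripper_width: 0.583
grasp_force: 0.0
```

```bash
python3 - <<'E'
from h import *
f=grab("top");g=grab("side");P=cloud(f);Z=P[:,:,2]
a=np.radians(94.3);d=np.array([np.cos(a),np.sin(a)]);n=np.array([-d[1],d[0]]);c=np.array([.5656,.2051])
X=(P[:,:,:2]-c)@d*1000;Y=(P[:,:,:2]-c)@n*1000
k=(Z>.068)&(Z<.082)&(abs(Y)<40)&(X>-110)&(X<-20);print("grip",cv2.minAreaRect(np.stack([X[k],Y[k]],1).astype(np.float32)))
k=(Z>.006)&(Z<.022)&(abs(Y)<65)&(X>-110)&(X<0);print("tail",np.sort(X[k])[:6],Y[k].min(),Y[k].max(),np.median(Z[k]))
for nm,z0,z1 in(("hub",.083,.105),("flW",.022,.035)):
    k=(Z>z0)&(Z<z1)&(abs(Y)<58)&(X>0)&(X<115);print(nm,X[k].mean(),Y[k].mean(),np.median(Z[k]),k.sum())
cv2.imwrite("pics/g5.png",np.hstack([cv2.resize(i,None,fx=3,fy=3,interpolation=cv2.INTER_CUBIC) for i in(f["color"][110:230,150:280],g["color"][120:240,240:370])])[:,:,::-1])
s=monitor.state();print(s["time"],s["contact_force"],s["tool_pos"])
E
```

```text
grip ((-61.90888214111328, -0.17660140991210938), (18.338682174682617, 29.500720977783203), 88.00282287597656)
tail [-108.45812209 -107.19187654 -106.94061288 -106.87487159 -106.19537364
 -106.04299551] -61.08705560833671 63.793661020027315 0.014769667618455383
hub 49.51603458397557 2.417222004917261 0.09074836288325314 63
flW 52.60464788307408 20.52959451738401 0.02864223183949019 76
25.2667 [0.85402618 0.04345837 0.32204074] [ 0.57359841 -0.09245486  0.16697018]
```

View pics/g5.png

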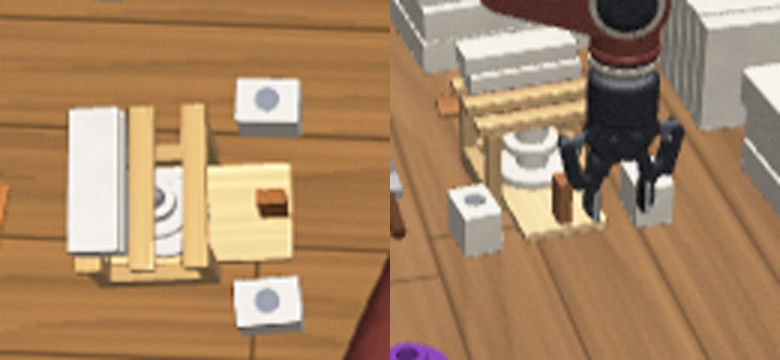

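The picture shows the sled home under the shelf, with its grip at (272,203) about 62 mm in front of the mouth, as expected. The rings are stacked, the blocks are undisturbed and the arm is clear.

```bash
python3 -c "
from plant import manip
print(manip.job_done())"
```

```text
the job is handed in; nothing more can be done
None
```

Both rings are home on the post, the sled is against the back stop under the shelf (grip measured 61.9 mm out, 62 mm expected), and the job is handed in at about 25 s; no verdict was returned.

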